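# Turn the medicine-jar carousel to the orange jar

### The arm

A 7-joint arm with a two-finger parallel gripper is mounted at the origin on the work surface. World frame = base frame: x ahead of the robot, y to its left, z up, the work surface at z = 0. Lengths are in mm, angles in rad, forces in N, time in s.
With the tool pointing down it reaches from about 400 to 875 mm from the base axis. Payload 4.4 kg.
Tool frame: the origin (TCP) lies at the very end of the fingers, on their centre line; the grasp point (between the pads) lies 19 mm behind it; z points along the fingers, y is the direction in which the jaws open and shut (so a half turn about z gives the same grasp; the last joint's range is limited). The gripper opens to 85 mm and grips with 20 to 120 N. Pads are 22 mm wide; open, the fingers measure 114 mm over their backs; the gripper's body (76 mm by 85 mm) begins 54 mm behind the grasp point. The pads swing forward as they close: fully open they stand 13 mm farther back than shut.
Start: joints at [-1.219, 0.628, 0.038, 1.517, -0.027, 0.996, -0.02], TCP at [263.717, 594.114, 231.313] pointing down, gripper open.
Joint ranges: [-3.06, 3.06], [-0.37, 2.12], [-1.25, 1.32], [0.18, 2.47], [-1.1, 4.24], [0.23, 1.98], [-2.94, 2.94]. Speed limits (rad/s): [2.57, 2.57, 3.14, 3.14, 3.14, 3.14, 3.14].

### API

Orientations are given as [roll, pitch, yaw] about the fixed x, y, z axes, in that order (R = Rz(yaw) Ry(pitch) Rx(roll)).
In Python, from cell import read_state, get_image, calibration, finish_job gives the robot as it stands. The module is installed in compiled form; this text tells all that it offers.
- The arm moves only by the tool apply_moves, never from a script. Its argument "increments" is a list of rows, each an object of numbers: "tx", "ty", "tz": the shift along the world's x, y, z in m; "rx", "ry", "rz": the turn, a rotation vector about the world's x, y, z in units of 5 degrees (1.0 is 5 degrees); "claw": the finger opening in m, from 0 to 0.0854. In form: [{"tx": .., "ty": .., "tz": .., "rx": .., "ry": .., "rz": .., "claw": ..}, ...]. A call has 1 to 12 rows; each row is the pose to reach, as a shift and turn from the pose commanded when the call began; what a row does not reach only later rows make up. A row lasts 1/10 s, in which the tool goes at most 50 mm and 8.59 degrees, less where a joint would pass 70% of its speed; a pose out of reach is approached as far as the arm can. A call with a gripper value outside its range is refused whole. The fingers move at their own pace and stop on an object; the grip force is fixed at half the most. Time passes only in rows, so rows that repeat a pose let the fingers close. It gives the time, the measured TCP pose, the force and the opening at its end, in the units of the state.
- read_state(): the state, without advancing time (a new reading comes with each control period).
- get_image(name): name is "scene" or "top"; returns the picture (420x560x3 uint8, red, green, blue); there is no depth.
- calibration(name): a dict with "camera_matrix" (3x3 intrinsics, pixels), "distortion" ([k1, k2, p1, p2, k3] as OpenCV has them; the pictures are not rectified), "origin" and "attitude" of the camera in the world. Camera axes: x right, y up, looking along -z (the intrinsics and any distortion apply to the point x, -y, -z); pixel columns grow to the right and rows downward; lengths in mm; the calibration is good to about 2 mm. A picture is of the moment at which its call begins. calibration takes no time and is no camera call.
- finish_job(): hands the job in, once; it reports no verdict.
The state is a dict: "clock": time; "qpos": joint angles; "qd": joint speeds; "tau": joint torques, N m; "eef_pos": TCP position; "tool_rot": TCP orientation; "force": force on the tool from outside, world axes, zero at the start; "torque": the same for the moment, N m; "width": finger opening in mm.
Only numpy, scipy, OpenCV 4.12 (cv2) and the standard library are available. Lean on these libraries where they do the work, as an engineer would, in place of code of your own. Each camera call takes 0.05 s, during which the arm holds its last target. There are 200 camera calls.

### The job

On the nurses' desk, turn the jar carousel by pushing its rim round with the fingertips (the blue tabs on the rim are there to push against) until the jar with the orange cap stands at the front, in line with the yellow pointer, and leave it standing still there. Turn it gently, do not touch or lift any of the jars, and leave the other things on the desk where they are.

Things in the scene. Friction and masses are not known exactly. Their poses are not given: they have to be found in the camera images.
- stand: fixed foot of the jar carousel: grey disc 190 mm across and 16 mm high on the desk. Origin on the carousel's axis at desk height (z = 0). Its own -x axis points to the FRONT, where a flat yellow pointer (20 mm wide with a diamond head, 6 mm high, reaching 230 mm from the axis) lies on the desk and sticks out from under the tray. Its fixed steel post, 32 mm across, rises through the middle of the tray to 80 mm.
- tray: the turning tray: light-grey disc 300 mm across, 13 mm thick, top face 30 mm above the desk, four blue push tabs on its rim. Turns either way (at least a full turn each) about the stand's axis with light drag (about 1 N of push at the rim) and soon stops when let go. Origin on the axis at desk height.
- tab (a point): centre of the top of one of the four blue push tabs, the one on the tray's own +x axis, 71 mm above the desk, 135 mm from the axis; the other three alike on its +y, -x and -y axes. Each tab stands upright on the tray, 26 mm radially (122 to 148 mm from the axis), 10 mm thick tangentially.
- seat (a point): centre of the floor of one of the four jar seats, 30 mm above the desk, 85 mm from the axis, at 45 degrees from the tray's +x axis towards +y; the others at 135, 225 and 315 degrees, halfway between tabs. A seat is a white ring 62 mm across outside, 54 mm inside, 12 mm high, with a loose jar in it.
- front_spot (a point): the point at the front of the carousel, fixed to the stand, 85 mm from the axis straight in line with the yellow pointer, 30 mm above the desk: where the seat of the wanted jar must come
- jar_orange: the wanted jar: white medicine jar with an orange cap and an orange label, 50 mm across, 62 mm tall, about 90 g, loose in one of the four seats; origin at the centre of its underside, 30 mm above the desk
- jar_white: white jar with white cap and paper label, same size, loose in another seat; origin under its centre
- jar_green: white jar with green cap, same size, loose in another seat; origin under its centre
- jar_black: white jar with black cap, same size, loose in another seat; origin under its centre
- wipes: wipes canister, 90 mm across, 170 mm tall, loose on the desk to the left of the carousel; origin under its centre
- tape: roll of white tape lying flat, 90 mm across, 22 mm high, loose on the desk to the left; origin under its centre
- mobile: black mobile phone lying flat, 150 x 72 x 9 mm (x, y, z), loose on the desk to the right; origin under its centre
- stapler: red and black stapler, 150 x 36 x 41 mm (x, y, z), loose on the desk to the right; origin under its centre
Not all that is in view belongs to the job. What is meant by the jar_orange is not pink or red, and is the smaller of those in its own colour.

How it is judged:
By the outcome, as a careful person would: the job done as asked, in the order asked, and still so for the second after the job is handed in, with the robot touching nothing.
It also fails if it takes over 40 s, if anything falls off the work surface, if the arm or the gripper's body presses on something with over 40 N, if the wrist force passes 120 N, or if a joint passes its speed limit or range.

## Working session

There is one attempt and no reset: what is moved stays moved. The work goes in short steps, Python scripts to look and compute and a tool call to move; the robot and the scene stay as the last step left them, time stands still between calls to the robot, and variables do not carry over. Pictures are saved under pics/ and viewed, about 8 in all and at most 12, crops included, and the job is handed in when it is done.

Besides the shell and the picture viewer there is one more tool, called after "Call:" as name(argument=value, ...) on one line, values as JSON. apply_moves: Moves the arm, as the interface text tells. Its arguments: {"type":"object","properties":{"increments":{"type":"array"}},"required":["increments"]}

```bash
mkdir -p pics; cat > h.py <<'E'
import numpy as np, cv2
from cell import *
from scipy.spatial.transform import Rotation as R
def cam(n):
    c=calibration(n); K=np.array(c["camera_matrix"],float); d=np.array(c["distortion"],float)
    a=np.array(c["attitude"],float)
    Rm=a if a.shape==(3,3) else (R.from_euler('xyz',a).as_matrix() if a.size==3 else None)
    return K,d,np.array(c["origin"],float),Rm
F=np.diag([1,-1,-1.])
def proj(n,P):
    K,d,o,Rm=cam(n); P=np.atleast_2d(np.array(P,float)); C=(P-o)@Rm@F
    return cv2.projectPoints(C,np.zeros(3),np.zeros(3),K,d)[0][:,0]
def unproj(n,uv,z):
    K,d,o,Rm=cam(n); p=cv2.undistortPoints(np.array(uv,float).reshape(-1,1,2),K,d)[:,0]
    r=np.c_[p,np.ones(len(p))]@F@Rm.T; return o+r*((z-o[2])/r[:,2])[:,None]
def snap(n,f):
    im=get_image(n); cv2.imwrite('pics/'+f,im[:,:,::-1]); return im
E
python3 -c "
from h import *
print(calibration('top'),calibration('scene'));s=read_state();print(s)
snap('top','t0.png');snap('scene','s0.png')"
```

```text
{'camera_matrix': array([[380.74809288,   0.        , 275.79241812],
       [  0.        , 380.74809288, 207.45441625],
       [  0.        ,   0.        ,   1.        ]]), 'distortion': array([0.00203374, 0.        , 0.        , 0.        , 0.        ]), 'origin': array([ 5.45647108e+02, -1.02108932e+00,  1.17754424e+03]), 'attitude': array([ 0.06352436,  0.01332474, -1.56359586])} {'camera_matrix': array([[408.03584855,   0.        , 281.50501604],
       [  0.        , 408.03584855, 216.8300254 ],
       [  0.        ,   0.        ,   1.        ]]), 'distortion': array([-0.05491202,  0.        ,  0.        ,  0.        ,  0.        ]), 'origin': array([1381.1982652 ,  136.02771297, 1057.4512593 ]), 'attitude': array([0.66662166, 0.01405932, 1.69920193])}
{'clock': 0.0, 'qpos': array([-1.21877702,  0.62933071,  0.03843465,  1.51836236, -0.02700127,
        0.99629817, -0.01999513]), 'qd': array([ 0.00096073, -0.0006663 , -0.00153339, -0.0006204 ,  0.00079004,
       -0.00028401, -0.00113195]), 'tau': array([ 9.30568058e-04, -5.63389993e+01,  1.22667264e+00, -1.93449247e+01,
        1.10585382e-02,  1.05439566e-02, -1.01873854e-05]), 'eef_pos': array([263.466645  , 593.53084263, 230.40074724]), 'tool_rot': array([-3.13971189e+00,  1.85779345e-05,  2.72378358e+00]), 'force': array([ 0.33472106, -0.07452812,  0.72650168]), 'torque': array([ 0.04026206, -0.03358853, -0.00491551]), 'width': 85.68423157418411}
```

View pics/t0.png

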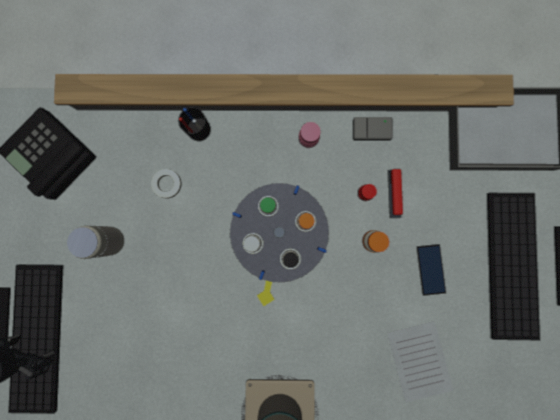

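View pics/s0.png

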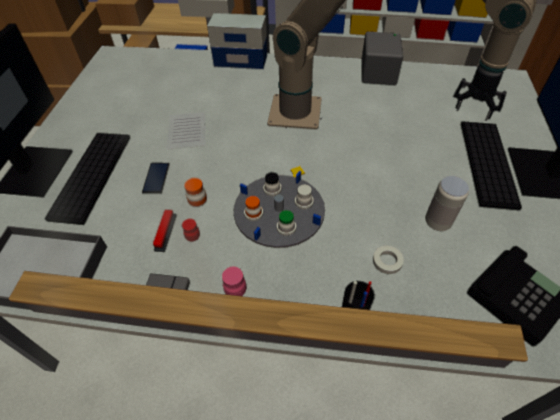

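Candidates in the top view: the orange-capped jar on the tray (306,221), the larger orange jar on the desk (377,241), the red cap (368,192) and the pink jar (310,134). I choose (306,221), because it sits in a tray seat and is the smaller orange one.

```bash
cat > m.py <<'E'
from h import *
from scipy.optimize import least_squares
def blobs(im,lo,hi,roi,amin=6):
    hsv=cv2.cvtColor(im,cv2.COLOR_RGB2HSV); m=cv2.inRange(hsv,lo,hi); x0,y0,x1,y1=roi
    k=np.zeros_like(m); k[y0:y1,x0:x1]=m[y0:y1,x0:x1]
    n,_,st,c=cv2.connectedComponentsWithStats(k); return [(c[i],st[i,4]) for i in range(1,n) if st[i,4]>=amin]
def measure(im):
    B=blobs(im,(100,120,50),(130,255,255),(220,170,340,295)); Y=blobs(im,(22,120,80),(35,255,255),(220,260,330,320)); O=blobs(im,(5,150,120),(18,255,255),(225,175,335,290))
    return B,Y,O
if __name__=='__main__':
    im=get_image('top'); B,Y,O=measure(im)
    for n,b in zip('BYO',(B,Y,O)): print(n,[(c.round(1).tolist(),int(a)) for c,a in b])
    t=unproj('top',[c for c,a in B],60)[:,:2]; print('tabs',t.round(1)); 
    print('centre',t.mean(0),'r',np.linalg.norm(t-t.mean(0),axis=1),np.degrees(np.arctan2(*(t-t.mean(0)).T[::-1])))
    print('post',unproj('top',[[279.5,232.5]],80))
    y=unproj('top',[c for c,a in Y],6)[:,:2];print('Y',y)
    o=unproj('top',[c for c,a in O],90)[:,:2];print('O',o)
    cv2.imwrite('pics/c0.png',cv2.resize(im[170:320,220:400,::-1],None,fx=4,fy=4,interpolation=cv2.INTER_CUBIC))
E
python3 m.py
```

```text
B [([296.0, 189.9], 23), ([236.5, 214.5], 22), ([321.6, 249.4], 22), ([261.4, 274.6], 23)]
Y [([265.8, 294.0], 198)]
O [([306.0, 220.5], 164)]
tabs [[ 669.   -44.7]
 [ 595.1  129.8]
 [ 494.9 -120.2]
 [ 420.6   54.9]]
centre [544.88333961   4.95841696] r [133.63169256 134.60396362 134.76457023 133.97297522] [ -21.80960521   68.08186923 -111.77294451  158.12161721]
post [[543.24765908   2.92222474  80.        ]]
Y [[356.17999629  43.53847786]]
O [[578.10013774 -72.40312875]]
```

View pics/c0.png

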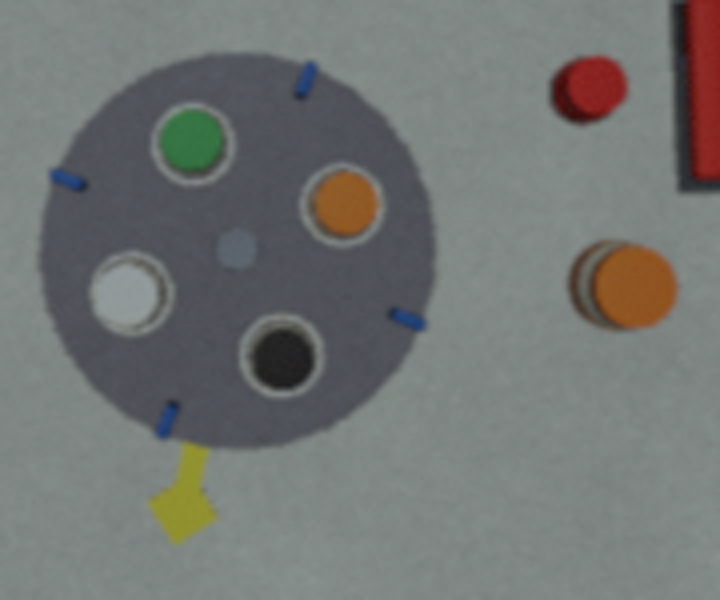

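The crop shows the tray jar with the orange cap at crop (345,203), surrounded by its seat ring. The larger orange jar stands on the desk at (632,287). The pointer head is at (183,507). The orange jar has to go about 125° clockwise, so I approach behind the tab at 68° (left/far side).

Call:
apply_moves(increments=[{"tx": 0.015,"ty": -0.023,"rz": 0.2,"claw": 0},{"tx": 0.045,"ty": -0.068,"rz": 0.5,"claw": 0},{"tx": 0.08,"ty": -0.115,"rz": 0.8,"claw": 0},{"tx": 0.115,"ty": -0.165,"rz": 1.1,"claw": 0},{"tx": 0.15,"ty": -0.215,"rz": 1.4,"claw": 0},{"tx": 0.18,"ty": -0.265,"rz": 1.7,"claw": 0},{"tx": 0.215,"ty": -0.315,"rz": 2.0,"claw": 0},{"tx": 0.245,"ty": -0.36,"rz": 2.3,"claw": 0},{"tx": 0.275,"ty": -0.405,"rz": 2.6,"claw": 0},{"tx": 0.298,"ty": -0.438,"rz": 2.6,"claw": 0},{"tx": 0.3075,"ty": -0.452,"rz": 2.6,"claw": 0},{"tx": 0.3075,"ty": -0.452,"rz": 2.6,"claw": 0}])

```text
$.increments[0]: bad value
```

Call:
apply_moves(increments=[{"tz": -0.03},{"tz": -0.06},{"tz": -0.09},{"tz": -0.11},{"tz": -0.12},{"tz": -0.12}])

```text
$.increments[0]: bad value
```

```bash
python3 -c "
from h import *
s=read_state();print(s['clock'],s['eef_pos'],s['tool_rot'],s['width'],s['force'],s['qpos'])
im=get_image('scene');cv2.imwrite('pics/s1.png',cv2.resize(im[110:290,180:380,::-1],None,fx=3.3,fy=3.3,interpolation=cv2.INTER_CUBIC))"
```

```text
0.15 [263.54218554 593.67277526 230.62458726] [-3.14017164e+00  1.13540547e-05  2.72372943e+00] 85.35732119674833 [-0.1628991   0.31009994  0.95113512] [-1.21877395  0.62911174  0.03846657  1.51810798 -0.02700492  0.99631226
 -0.02002417]
```

View pics/s1.png

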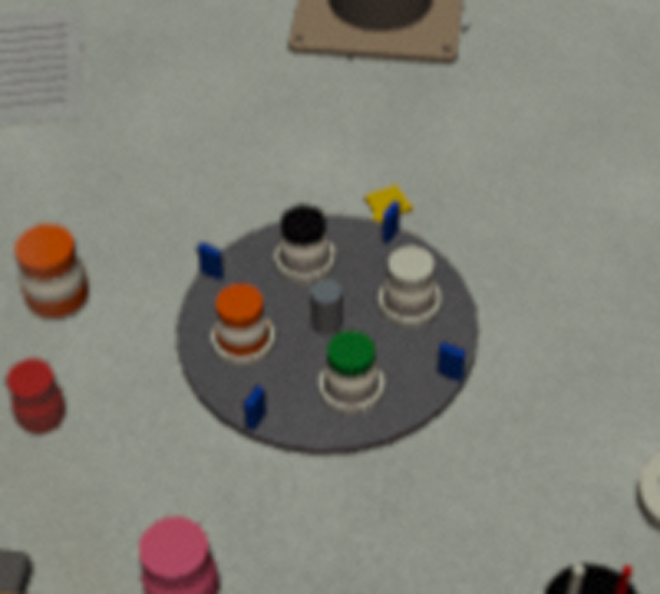

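The moves were refused, probably because each row needs all its keys, so nothing has moved. The picture shows the orange jar with its label in its tray seat. I resend with full rows.

Call:
apply_moves(increments=[{"tx": 0.015,"ty": -0.023,"tz": 0,"rx": 0,"ry": 0,"rz": 0.2,"claw": 0},{"tx": 0.045,"ty": -0.068,"tz": 0,"rx": 0,"ry": 0,"rz": 0.5,"claw": 0},{"tx": 0.08,"ty": -0.115,"tz": 0,"rx": 0,"ry": 0,"rz": 0.8,"claw": 0},{"tx": 0.115,"ty": -0.165,"tz": 0,"rx": 0,"ry": 0,"rz": 1.1,"claw": 0},{"tx": 0.15,"ty": -0.215,"tz": 0,"rx": 0,"ry": 0,"rz": 1.4,"claw": 0},{"tx": 0.18,"ty": -0.265,"tz": 0,"rx": 0,"ry": 0,"rz": 1.7,"claw": 0},{"tx": 0.215,"ty": -0.315,"tz": 0,"rx": 0,"ry": 0,"rz": 2.0,"claw": 0},{"tx": 0.245,"ty": -0.36,"tz": 0,"rx": 0,"ry": 0,"rz": 2.3,"claw": 0},{"tx": 0.275,"ty": -0.405,"tz": 0,"rx": 0,"ry": 0,"rz": 2.6,"claw": 0},{"tx": 0.298,"ty": -0.438,"tz": 0,"rx": 0,"ry": 0,"rz": 2.6,"claw": 0},{"tx": 0.3075,"ty": -0.452,"tz": 0,"rx": 0,"ry": 0,"rz": 2.6,"claw": 0},{"tx": 0.3075,"ty": -0.452,"tz": 0,"rx": 0,"ry": 0,"rz": 2.6,"claw": 0}])

```text
clock: 1.4
eef_pos: [574.0, 135.4, 231.2]
tool_rot: [-3.139, 0.002, 2.943]
force: [-0.3, -1.2, -0.5]
width: -0.2
```

Call:
apply_moves(increments=[{"tx": 0,"ty": 0,"tz": -0.03,"rx": 0,"ry": 0,"rz": 0,"claw": 0},{"tx": 0,"ty": 0,"tz": -0.06,"rx": 0,"ry": 0,"rz": 0,"claw": 0},{"tx": 0,"ty": 0,"tz": -0.09,"rx": 0,"ry": 0,"rz": 0,"claw": 0},{"tx": 0,"ty": 0,"tz": -0.12,"rx": 0,"ry": 0,"rz": 0,"claw": 0},{"tx": 0,"ty": 0,"tz": -0.13,"rx": 0,"ry": 0,"rz": 0,"claw": 0},{"tx": 0,"ty": 0,"tz": -0.13,"rx": 0,"ry": 0,"rz": 0,"claw": 0},{"tx": 0,"ty": 0,"tz": -0.13,"rx": 0,"ry": 0,"rz": 0,"claw": 0}])

```text
clock: 2.1
eef_pos: [572.0, 142.3, 102.3]
tool_rot: [3.141, 0.001, 2.951]
force: [0.6, 0.4, 0.1]
width: -0.0
```

```bash
python3 -c "
from h import *
s=read_state();print(s['clock'],s['eef_pos'],s['tool_rot'],s['width'],s['force'],s['qpos'])
im=get_image('scene');print(proj('scene',[s['eef_pos']]));cv2.imwrite('pics/s2.png',cv2.resize(im[110:290,180:380,::-1],None,fx=3.3,fy=3.3,interpolation=cv2.INTER_CUBIC))"
```

```text
2.1 [572.04030392 142.33404848 102.28437716] [3.14092526e+00 1.40413258e-03 2.95066447e+00] -0.0042930318660861985 [0.58341839 0.36647774 0.08926255] [-0.2850984   0.70738252 -0.01013635  1.80466919  0.01131677  0.62804331
  1.07791867]
[[321.88367085 203.57859822]]
```

View pics/s2.png

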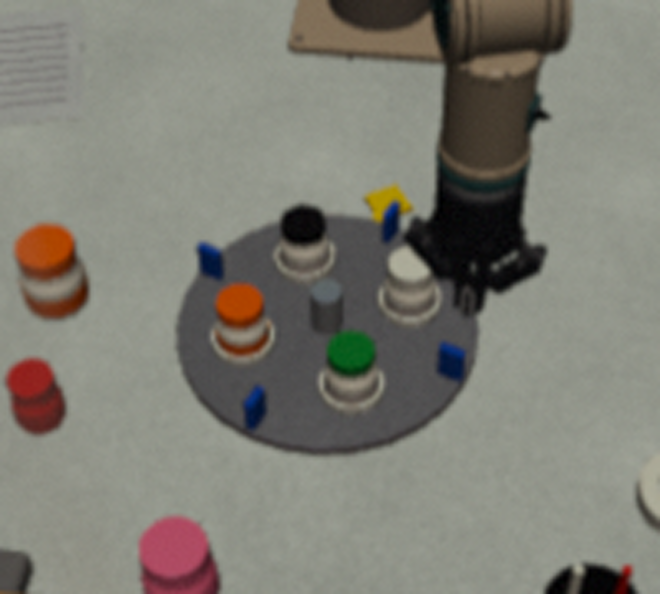

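The picture shows the closed tip at crop (468,305), behind the tab at (452,360). The knuckles stick out along the jaw axis, towards the jars. I turn the jaws a quarter turn so they lie tangentially, then go down.

Call:
apply_moves(increments=[{"tx": -0.002,"ty": 0.001,"tz": 0,"rx": 0,"ry": 0,"rz": -1.6,"claw": 0},{"tx": -0.004,"ty": 0.002,"tz": 0,"rx": 0,"ry": 0,"rz": -3.2,"claw": 0},{"tx": -0.007,"ty": 0.003,"tz": 0,"rx": 0,"ry": 0,"rz": -4.8,"claw": 0},{"tx": -0.007,"ty": 0.003,"tz": 0,"rx": 0,"ry": 0,"rz": -6.4,"claw": 0},{"tx": -0.007,"ty": 0.003,"tz": 0,"rx": 0,"ry": 0,"rz": -8.0,"claw": 0},{"tx": -0.007,"ty": 0.003,"tz": 0,"rx": 0,"ry": 0,"rz": -9.6,"claw": 0},{"tx": -0.007,"ty": 0.003,"tz": 0,"rx": 0,"ry": 0,"rz": -11.2,"claw": 0},{"tx": -0.007,"ty": 0.003,"tz": 0,"rx": 0,"ry": 0,"rz": -12.8,"claw": 0},{"tx": -0.007,"ty": 0.003,"tz": 0,"rx": 0,"ry": 0,"rz": -14.4,"claw": 0},{"tx": -0.007,"ty": 0.003,"tz": 0,"rx": 0,"ry": 0,"rz": -16.0,"claw": 0},{"tx": -0.007,"ty": 0.003,"tz": 0,"rx": 0,"ry": 0,"rz": -17.5,"claw": 0},{"tx": -0.007,"ty": 0.003,"tz": 0,"rx": 0,"ry": 0,"rz": -17.5,"claw": 0}])

```text
clock: 3.35
eef_pos: [565.1, 145.9, 102.8]
tool_rot: [3.139, -0.002, 1.424]
force: [0.9, 0.2, -0.2]
width: 0.0
```

Call:
apply_moves(increments=[{"tx": 0,"ty": 0,"tz": -0.012,"rx": 0,"ry": 0,"rz": 0,"claw": 0},{"tx": 0,"ty": 0,"tz": -0.026,"rx": 0,"ry": 0,"rz": 0,"claw": 0},{"tx": 0,"ty": 0,"tz": -0.04,"rx": 0,"ry": 0,"rz": 0,"claw": 0},{"tx": 0,"ty": 0,"tz": -0.048,"rx": 0,"ry": 0,"rz": 0,"claw": 0},{"tx": 0,"ty": 0,"tz": -0.053,"rx": 0,"ry": 0,"rz": 0,"claw": 0},{"tx": 0,"ty": 0,"tz": -0.053,"rx": 0,"ry": 0,"rz": 0,"claw": 0},{"tx": 0,"ty": 0,"tz": -0.053,"rx": 0,"ry": 0,"rz": 0,"claw": 0}])

```text
clock: 4.05
eef_pos: [564.4, 145.0, 48.3]
tool_rot: [3.141, -0.0, 1.423]
force: [-0.6, 0.5, 0.7]
width: 0.1
```

```bash
python3 -c "
from h import *
s=read_state();print(s['clock'],s['eef_pos'],s['tool_rot'],s['width'],s['force'],s['qpos'])
im=get_image('scene');cv2.imwrite('pics/s3.png',cv2.resize(im[110:290,180:380,::-1],None,fx=3.3,fy=3.3,interpolation=cv2.INTER_CUBIC))
c=np.array([544.7,4.7]);p0=c+142*np.array([np.cos(np.radians(82)),np.sin(np.radians(82))])
for k in range(0,51): # arc table at 2.5 deg
  a=np.radians(82-2.5*k);print(k,(c+142*np.array([np.cos(a),np.sin(a)])).round(1),end=' ')
"
```

```text
4.05 [564.42549806 144.9815672   48.32384946] [ 3.14138478e+00 -8.40121453e-06  1.42344040e+00] 0.06005185500298189 [-0.64443638  0.51498896  0.70962193] [-0.52232982  0.81967557  0.35898672  1.85253573 -0.50432302  0.5601006
  0.0183545 ]
0 [564.5 145.3] 1 [570.6 144.3] 2 [576.6 143.1] 3 [582.6 141.5] 4 [588.6 139.8] 5 [594.4 137.7] 6 [600.2 135.4] 7 [605.8 132.9] 8 [611.4 130.1] 9 [616.8 127.1] 10 [622.  123.8] 11 [627.2 120.3] 12 [632.1 116.6] 13 [636.9 112.7] 14 [641.5 108.6] 15 [646.  104.2] 16 [650.2  99.7] 17 [654.3  95. ] 18 [658.1  90.2] 19 [661.7  85.1] 20 [665.1  79.9] 21 [668.3  74.6] 22 [671.2  69.2] 23 [673.9  63.6] 24 [676.4  57.9] 25 [678.6  52.1] 26 [680.5  46.2] 27 [682.2  40.3] 28 [683.6  34.2] 29 [684.8  28.1] 30 [685.6  22. ] 31 [686.3  15.8] 32 [686.6   9.7] 33 [686.7   3.5] 34 [686.5  -2.7] 35 [686.   -8.9] 36 [685.3 -15.1] 37 [684.3 -21.2] 38 [683.1 -27.2] 39 [681.5 -33.2] 40 [679.8 -39.2] 41 [677.7 -45. ] 42 [675.4 -50.8] 43 [672.9 -56.4] 44 [670.1 -62. ] 45 [667.1 -67.4] 46 [663.8 -72.6] 47 [660.3 -77.8] 48 [656.6 -82.7] 49 [652.7 -87.5] 50 [648.6 -92.1]
```

View pics/s3.png

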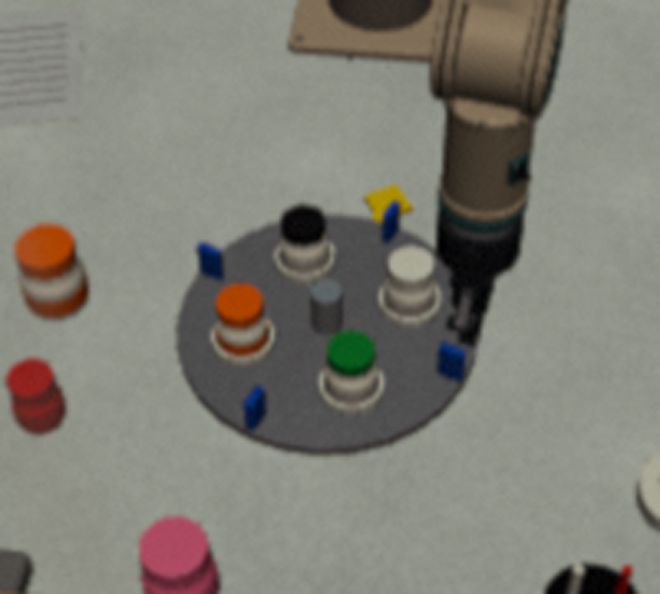

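The picture shows the tip at crop (470,330), standing on the rim behind the tab at (452,360) and clear of the white jar. I start the stroke.

Call:
apply_moves(increments=[{"tx": 0.003,"ty": -0.0005,"tz": 0,"rx": 0,"ry": 0,"rz": -0.25,"claw": 0},{"tx": 0.006,"ty": -0.001,"tz": 0,"rx": 0,"ry": 0,"rz": -0.5,"claw": 0},{"tx": 0.009,"ty": -0.0016,"tz": 0,"rx": 0,"ry": 0,"rz": -0.75,"claw": 0},{"tx": 0.012,"ty": -0.0022,"tz": 0,"rx": 0,"ry": 0,"rz": -1.0,"claw": 0},{"tx": 0.015,"ty": -0.003,"tz": 0,"rx": 0,"ry": 0,"rz": -1.25,"claw": 0},{"tx": 0.018,"ty": -0.0038,"tz": 0,"rx": 0,"ry": 0,"rz": -1.5,"claw": 0},{"tx": 0.0225,"ty": -0.005,"tz": 0,"rx": 0,"ry": 0,"rz": -1.9,"claw": 0},{"tx": 0.027,"ty": -0.0065,"tz": 0,"rx": 0,"ry": 0,"rz": -2.3,"claw": 0},{"tx": 0.0315,"ty": -0.008,"tz": 0,"rx": 0,"ry": 0,"rz": -2.7,"claw": 0},{"tx": 0.036,"ty": -0.01,"tz": 0,"rx": 0,"ry": 0,"rz": -3.1,"claw": 0},{"tx": 0.0413,"ty": -0.0124,"tz": 0,"rx": 0,"ry": 0,"rz": -3.5,"claw": 0},{"tx": 0.0469,"ty": -0.0152,"tz": 0,"rx": 0,"ry": 0,"rz": -4.0,"claw": 0}])

```text
clock: 5.3
eef_pos: [611.4, 129.7, 48.3]
tool_rot: [-3.141, 0.0, 1.071]
force: [-1.5, 0.3, 0.1]
width: -0.3
```

```bash
cat > st.py <<'E'
from h import *
s=read_state();print(s['clock'],s['eef_pos'].round(1),s['tool_rot'].round(3),s['force'].round(1),s['qpos'].round(2))
from m import measure
im=get_image('top');B,Y,O=measure(im);c=np.array([544.7,4.7])
for n,b,z in (('B',B,60),('O',O,91)):
    for p,a in b:
        w=unproj('top',[p],z)[0,:2]-c; print(n,a,np.hypot(*w).round(1),np.degrees(np.arctan2(w[1],w[0])).round(1))
E
python3 st.py
```

```text
5.3 [611.4 129.7  48.3] [-3.141  0.     1.071] [-1.5  0.3  0.1] [-0.53  0.88  0.47  1.73 -0.59  0.67 -0.23]
B 23 133.8 -35.8
B 23 134.0 -126.2
B 22 134.0 143.6
O 165 83.7 -81.2
```

The push works: the tray has turned 14° with 1.5 N, and the finger sits 8.1° behind the tab. I continue.

Call:
apply_moves(increments=[{"tx": 0.0054,"ty": -0.003,"tz": 0,"rx": 0,"ry": 0,"rz": -0.5,"claw": 0},{"tx": 0.0106,"ty": -0.0063,"tz": 0,"rx": 0,"ry": 0,"rz": -1.0,"claw": 0},{"tx": 0.0158,"ty": -0.0098,"tz": 0,"rx": 0,"ry": 0,"rz": -1.5,"claw": 0},{"tx": 0.0207,"ty": -0.0135,"tz": 0,"rx": 0,"ry": 0,"rz": -2.0,"claw": 0},{"tx": 0.0255,"ty": -0.0174,"tz": 0,"rx": 0,"ry": 0,"rz": -2.5,"claw": 0},{"tx": 0.0301,"ty": -0.0215,"tz": 0,"rx": 0,"ry": 0,"rz": -3.0,"claw": 0},{"tx": 0.0346,"ty": -0.0259,"tz": 0,"rx": 0,"ry": 0,"rz": -3.5,"claw": 0},{"tx": 0.0388,"ty": -0.0304,"tz": 0,"rx": 0,"ry": 0,"rz": -4.0,"claw": 0},{"tx": 0.0429,"ty": -0.0351,"tz": 0,"rx": 0,"ry": 0,"rz": -4.5,"claw": 0},{"tx": 0.0467,"ty": -0.0399,"tz": 0,"rx": 0,"ry": 0,"rz": -5.0,"claw": 0},{"tx": 0.0503,"ty": -0.045,"tz": 0,"rx": 0,"ry": 0,"rz": -5.5,"claw": 0},{"tx": 0.0537,"ty": -0.0502,"tz": 0,"rx": 0,"ry": 0,"rz": -6.0,"claw": 0}])

```text
clock: 6.55
eef_pos: [664.8, 79.7, 48.1]
tool_rot: [-3.141, 0.0, 0.549]
force: [-1.3, 0.7, 0.0]
width: 0.4
```

```bash
python3 st.py
```

```text
6.55 [664.8  79.7  48.1] [-3.141  0.     0.549] [-1.3  0.7  0. ] [-0.49  0.97  0.61  1.6  -0.71  0.81 -0.6 ]
B 21 134.2 -65.9
B 25 134.4 113.6
B 24 133.9 -156.2
O 168 84.4 -111.0
```

Call:
apply_moves(increments=[{"tx": 0.0032,"ty": -0.0053,"tz": 0,"rx": 0,"ry": 0,"rz": -0.5,"claw": 0},{"tx": 0.0061,"ty": -0.0107,"tz": 0,"rx": 0,"ry": 0,"rz": -1.0,"claw": 0},{"tx": 0.0088,"ty": -0.0163,"tz": 0,"rx": 0,"ry": 0,"rz": -1.5,"claw": 0},{"tx": 0.0113,"ty": -0.022,"tz": 0,"rx": 0,"ry": 0,"rz": -2.0,"claw": 0},{"tx": 0.0135,"ty": -0.0278,"tz": 0,"rx": 0,"ry": 0,"rz": -2.5,"claw": 0},{"tx": 0.0154,"ty": -0.0337,"tz": 0,"rx": 0,"ry": 0,"rz": -3.0,"claw": 0},{"tx": 0.0171,"ty": -0.0396,"tz": 0,"rx": 0,"ry": 0,"rz": -3.5,"claw": 0},{"tx": 0.0185,"ty": -0.0457,"tz": 0,"rx": 0,"ry": 0,"rz": -4.0,"claw": 0},{"tx": 0.0197,"ty": -0.0518,"tz": 0,"rx": 0,"ry": 0,"rz": -4.5,"claw": 0},{"tx": 0.0205,"ty": -0.0579,"tz": 0,"rx": 0,"ry": 0,"rz": -5.0,"claw": 0},{"tx": 0.0212,"ty": -0.0641,"tz": 0,"rx": 0,"ry": 0,"rz": -5.5,"claw": 0},{"tx": 0.0215,"ty": -0.0702,"tz": 0,"rx": 0,"ry": 0,"rz": -6.0,"claw": 0}])

```text
clock: 7.8
eef_pos: [686.4, 9.0, 48.3]
tool_rot: [3.142, -0.0, 0.024]
force: [0.1, 2.0, -0.4]
width: -0.3
```

```bash
python3 st.py
```

```text
7.8 [686.4   9.   48.3] [ 3.142 -0.     0.024] [ 0.1  2.  -0.4] [-0.43  1.02  0.73  1.55 -0.82  0.9  -0.95]
B 23 133.6 -96.1
B 24 134.0 173.5
O 167 84.2 -141.5
```

Call:
apply_moves(increments=[{"tx": 0.0001,"ty": -0.0062,"tz": 0,"rx": 0,"ry": 0,"rz": -0.5,"claw": 0},{"tx": -0.0001,"ty": -0.0124,"tz": 0,"rx": 0,"ry": 0,"rz": -1.0,"claw": 0},{"tx": -0.0006,"ty": -0.0186,"tz": 0,"rx": 0,"ry": 0,"rz": -1.5,"claw": 0},{"tx": -0.0013,"ty": -0.0248,"tz": 0,"rx": 0,"ry": 0,"rz": -2.0,"claw": 0},{"tx": -0.0023,"ty": -0.0309,"tz": 0,"rx": 0,"ry": 0,"rz": -2.5,"claw": 0},{"tx": -0.0035,"ty": -0.0369,"tz": 0,"rx": 0,"ry": 0,"rz": -3.0,"claw": 0},{"tx": -0.0051,"ty": -0.0429,"tz": 0,"rx": 0,"ry": 0,"rz": -3.5,"claw": 0},{"tx": -0.0068,"ty": -0.0489,"tz": 0,"rx": 0,"ry": 0,"rz": -4.0,"claw": 0},{"tx": -0.0089,"ty": -0.0547,"tz": 0,"rx": 0,"ry": 0,"rz": -4.5,"claw": 0},{"tx": -0.0112,"ty": -0.0605,"tz": 0,"rx": 0,"ry": 0,"rz": -5.0,"claw": 0},{"tx": -0.0137,"ty": -0.0661,"tz": 0,"rx": 0,"ry": 0,"rz": -5.5,"claw": 0},{"tx": -0.0165,"ty": -0.0717,"tz": 0,"rx": 0,"ry": 0,"rz": -6.0,"claw": 0}])

```text
clock: 9.05
eef_pos: [669.6, -62.6, 48.3]
tool_rot: [-3.142, 0.0, -0.5]
force: [-0.9, 1.3, -0.2]
width: -0.4
```

```bash
cat > fin.py <<'E'
from h import *
from m import measure
from scipy.optimize import least_squares
# joint fit of tray centre+phase from tab centroids (z=68 top-ish), and pointer axis from the yellow mask
im=get_image('top');B,Y,O=measure(im)
hsv=cv2.cvtColor(im,cv2.COLOR_RGB2HSV);m=cv2.inRange(hsv,(22,120,80),(35,255,255));m[:260]=0;m[320:]=0;m[:,:240]=0;m[:,310:]=0
v,u=np.nonzero(m);P=unproj('top',np.c_[u,v],6)[:,:2]
g=m.copy()
tip=P[np.argsort(np.hypot(*(P-[544.7,4.7]).T))[-6:]].mean(0)
mu=P.mean(0);w,V=np.linalg.eigh(np.cov(P.T));d=V[:,1];d=d*np.sign(-d[0])
print('pointer PCA ang',np.degrees(np.arctan2(d[1],d[0])),'n',len(P))
for z in (50,60,71):
    T=unproj('top',[p for p,a in B],z)[:,:2]
    def f(q):
        a=np.arctan2(T[:,1]-q[1],T[:,0]-q[0]);k=np.round((a-q[2])/(np.pi/2));a=q[2]+k*np.pi/2
        return (T-np.c_[q[0]+q[3]*np.cos(a),q[1]+q[3]*np.sin(a)]).ravel()
    a0=np.arctan2(T[0,1]-4.7,T[0,0]-544.7);r=least_squares(f,[544.7,4.7,a0,134])
    c=r.x[:2];pa=np.degrees(np.arctan2(*(mu-c)[::-1]));o=unproj('top',[O[0][0]],91)[0,:2]-c;oa=np.degrees(np.arctan2(o[1],o[0]))
    ph=np.degrees(r.x[2]);s=ph+45+90*np.round((oa-ph-45)/90)
    print(z,'c',c.round(1),'r',r.x[3].round(1),'rms',np.sqrt((r.fun**2).mean()).round(2),'pointer',pa.round(2),'seat',s.round(2),'jar',oa.round(2),'tip',np.degrees(np.arctan2(*(tip-c)[::-1])).round(2),'remaining cw',((s-pa)%360).round(2))
E
python3 st.py; python3 fin.py
```

```text
9.05 [669.6 -62.6  48.3] [-3.142  0.    -0.5  ] [-0.9  1.3 -0.2] [-0.38  1.05  0.84  1.59 -0.93  0.94 -1.28]
B 23 134.0 -126.2
B 23 133.9 143.6
O 165 84.2 -171.3
pointer PCA ang 168.0609019774245 n 199
50 c [545.1   5.1] r 135.5 rms 0.0 pointer 168.5 seat -172.27 jar -171.86 tip 168.24 remaining cw 19.23
60 c [545.1   5. ] r 134.3 rms 0.0 pointer 168.49 seat -172.27 jar -171.9 tip 168.23 remaining cw 19.25
71 c [545.1   5. ] r 132.9 rms 0.0 pointer 168.47 seat -172.27 jar -171.94 tip 168.21 remaining cw 19.26
```

Call:
apply_moves(increments=[{"tx": -0.003,"ty": -0.0054,"tz": 0,"rx": 0,"ry": 0,"rz": -0.5,"claw": 0},{"tx": -0.0063,"ty": -0.0106,"tz": 0,"rx": 0,"ry": 0,"rz": -1.0,"claw": 0},{"tx": -0.0098,"ty": -0.0158,"tz": 0,"rx": 0,"ry": 0,"rz": -1.5,"claw": 0},{"tx": -0.0135,"ty": -0.0207,"tz": 0,"rx": 0,"ry": 0,"rz": -2.0,"claw": 0},{"tx": -0.0162,"ty": -0.0241,"tz": 0,"rx": 0,"ry": 0,"rz": -2.35,"claw": 0},{"tx": -0.0182,"ty": -0.0264,"tz": 0,"rx": 0,"ry": 0,"rz": -2.6,"claw": 0},{"tx": -0.0199,"ty": -0.0283,"tz": 0,"rx": 0,"ry": 0,"rz": -2.8,"claw": 0},{"tx": -0.0207,"ty": -0.0292,"tz": 0,"rx": 0,"ry": 0,"rz": -2.9,"claw": 0},{"tx": -0.0215,"ty": -0.0301,"tz": 0,"rx": 0,"ry": 0,"rz": -3.0,"claw": 0},{"tx": -0.0215,"ty": -0.0301,"tz": 0,"rx": 0,"ry": 0,"rz": -3.0,"claw": 0}])

```text
clock: 10.15
eef_pos: [648.3, -92.3, 48.3]
tool_rot: [3.142, 0.0, -0.758]
force: [-1.0, 0.3, -1.1]
width: 0.1
```

```bash
python3 st.py; python3 fin.py
```

```text
10.15 [648.3 -92.3  48.3] [ 3.142  0.    -0.758] [-1.   0.3 -1.1] [-0.36  1.05  0.88  1.65 -0.98  0.94 -1.43]
B 23 134.8 39.0
B 23 133.8 -141.2
O 165 84.0 173.8
pointer PCA ang 168.8836681543195 n 197
50 c [545.2   5.2] r 135.3 rms 0.0 pointer 168.6 seat 173.98 jar 174.16 tip 168.29 remaining cw 5.38
60 c [545.2   5.2] r 134.1 rms 0.0 pointer 168.58 seat 173.98 jar 174.12 tip 168.28 remaining cw 5.4
71 c [545.3   5.1] r 132.8 rms 0.0 pointer 168.57 seat 173.98 jar 174.08 tip 168.26 remaining cw 5.42
```

Call:
apply_moves(increments=[{"tx": -0.0012,"ty": -0.0012,"tz": 0,"rx": 0,"ry": 0,"rz": -0.13,"claw": 0},{"tx": -0.0024,"ty": -0.0024,"tz": 0,"rx": 0,"ry": 0,"rz": -0.27,"claw": 0},{"tx": -0.0035,"ty": -0.0036,"tz": 0,"rx": 0,"ry": 0,"rz": -0.4,"claw": 0},{"tx": -0.0047,"ty": -0.0048,"tz": 0,"rx": 0,"ry": 0,"rz": -0.53,"claw": 0},{"tx": -0.0059,"ty": -0.006,"tz": 0,"rx": 0,"ry": 0,"rz": -0.67,"claw": 0},{"tx": -0.0069,"ty": -0.0069,"tz": 0,"rx": 0,"ry": 0,"rz": -0.8,"claw": 0},{"tx": -0.0079,"ty": -0.0078,"tz": 0,"rx": 0,"ry": 0,"rz": -0.9,"claw": 0},{"tx": -0.0086,"ty": -0.0085,"tz": 0,"rx": 0,"ry": 0,"rz": -0.97,"claw": 0},{"tx": -0.0091,"ty": -0.0089,"tz": 0,"rx": 0,"ry": 0,"rz": -1.02,"claw": 0},{"tx": -0.0094,"ty": -0.0092,"tz": 0,"rx": 0,"ry": 0,"rz": -1.06,"claw": 0},{"tx": -0.0094,"ty": -0.0092,"tz": 0,"rx": 0,"ry": 0,"rz": -1.06,"claw": 0}])

```text
clock: 11.35
eef_pos: [638.8, -101.5, 48.3]
tool_rot: [3.141, 0.0, -0.851]
force: [0.6, -0.4, 0.3]
width: -0.1
```

```bash
python3 st.py; python3 fin.py
```

```text
11.35 [ 638.8 -101.5   48.3] [ 3.141  0.    -0.851] [ 0.6 -0.4  0.3] [-0.36  1.05  0.89  1.67 -1.    0.94 -1.48]
B 21 133.8 33.7
B 24 134.8 -146.4
O 137 86.1 170.6
pointer PCA ang 168.10584877292467 n 201
50 c [544.8   4.9] r 135.9 rms 0.0 pointer 168.43 seat 168.7 jar 170.81 tip 168.18 remaining cw 0.27
60 c [544.8   4.9] r 134.7 rms 0.0 pointer 168.42 seat 168.7 jar 170.78 tip 168.17 remaining cw 0.28
71 c [544.8   4.8] r 133.4 rms 0.0 pointer 168.4 seat 168.7 jar 170.74 tip 168.16 remaining cw 0.3
```

Seat within 0.3° of the pointer. I back off tangentially and rise.

Call:
apply_moves(increments=[{"tx": 0.003,"ty": 0.0027,"tz": 0,"rx": 0,"ry": 0,"rz": 0,"claw": 0},{"tx": 0.008,"ty": 0.007,"tz": 0,"rx": 0,"ry": 0,"rz": 0,"claw": 0},{"tx": 0.011,"ty": 0.008,"tz": 0,"rx": 0,"ry": 0,"rz": 0,"claw": 0},{"tx": 0.011,"ty": 0.008,"tz": 0,"rx": 0,"ry": 0,"rz": 0,"claw": 0},{"tx": 0.011,"ty": 0.008,"tz": 0.015,"rx": 0,"ry": 0,"rz": 0,"claw": 0},{"tx": 0.011,"ty": 0.008,"tz": 0.04,"rx": 0,"ry": 0,"rz": 0,"claw": 0},{"tx": 0.011,"ty": 0.008,"tz": 0.07,"rx": 0,"ry": 0,"rz": 0,"claw": 0},{"tx": 0.011,"ty": 0.008,"tz": 0.1,"rx": 0,"ry": 0,"rz": 0,"claw": 0},{"tx": 0.011,"ty": 0.008,"tz": 0.13,"rx": 0,"ry": 0,"rz": 0,"claw": 0},{"tx": 0.011,"ty": 0.008,"tz": 0.16,"rx": 0,"ry": 0,"rz": 0,"claw": 0},{"tx": 0.011,"ty": 0.008,"tz": 0.19,"rx": 0,"ry": 0,"rz": 0,"claw": 0},{"tx": 0.011,"ty": 0.008,"tz": 0.2,"rx": 0,"ry": 0,"rz": 0,"claw": 0}])

```text
clock: 12.65
eef_pos: [650.8, -95.1, 252.9]
tool_rot: [-3.139, -0.005, -0.852]
force: [-0.3, -0.3, 0.2]
width: -0.4
```

Call:
apply_moves(increments=[{"tx": -0.02,"ty": -0.02,"tz": 0,"rx": 0,"ry": 0,"rz": 0,"claw": 0},{"tx": -0.04,"ty": -0.05,"tz": 0,"rx": 0,"ry": 0,"rz": 0,"claw": 0},{"tx": -0.06,"ty": -0.09,"tz": 0,"rx": 0,"ry": 0,"rz": 0,"claw": 0},{"tx": -0.08,"ty": -0.13,"tz": 0,"rx": 0,"ry": 0,"rz": 0,"claw": 0},{"tx": -0.1,"ty": -0.17,"tz": 0,"rx": 0,"ry": 0,"rz": 0,"claw": 0},{"tx": -0.12,"ty": -0.21,"tz": 0,"rx": 0,"ry": 0,"rz": 0,"claw": 0},{"tx": -0.14,"ty": -0.25,"tz": 0,"rx": 0,"ry": 0,"rz": 0,"claw": 0},{"tx": -0.16,"ty": -0.28,"tz": 0,"rx": 0,"ry": 0,"rz": 0,"claw": 0},{"tx": -0.18,"ty": -0.3,"tz": 0,"rx": 0,"ry": 0,"rz": 0,"claw": 0},{"tx": -0.19,"ty": -0.31,"tz": 0,"rx": 0,"ry": 0,"rz": 0,"claw": 0},{"tx": -0.19,"ty": -0.31,"tz": 0,"rx": 0,"ry": 0,"rz": 0,"claw": 0}])

```text
clock: 13.75
eef_pos: [457.9, -404.8, 248.6]
tool_rot: [3.141, 0.0, -0.855]
force: [1.1, 0.3, 0.2]
width: 0.1
```

```bash
python3 st.py; python3 fin.py; python3 -c "
from h import *
snap('top','t9.png')"
```

```text
13.75 [ 457.9 -404.8  248.6] [ 3.141  0.    -0.855] [1.1 0.3 0.2] [ 0.12  0.76  1.03  1.63 -0.7   1.16 -1.11]
B 21 133.8 33.7
B 24 134.4 -56.0
B 25 134.3 123.5
B 25 134.5 -146.3
O 171 84.2 168.7
pointer PCA ang 168.47108120182565 n 199
50 c [544.8   4.8] r 135.5 rms 0.36 pointer 168.41 seat 168.71 jar 168.76 tip 168.15 remaining cw 0.3
60 c [544.8   4.8] r 134.3 rms 0.35 pointer 168.4 seat 168.71 jar 168.73 tip 168.14 remaining cw 0.31
71 c [544.8   4.7] r 132.9 rms 0.35 pointer 168.38 seat 168.71 jar 168.69 tip 168.13 remaining cw 0.33
```

View pics/t9.png

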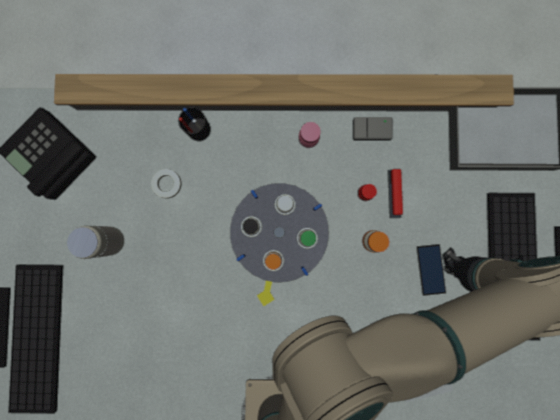

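The orange cap at (273,261) is in line with the pointer (266,294) and the post (279,232). The jars are upright, the other things are unmoved, and the arm is clear at z = 249 mm. The offset of 0.3° (about 0.5 mm) is within measuring error, so I hand in.

```bash
python3 -c "
from cell import *
print(finish_job())"
```

```text
the job is handed in; nothing more can be done
None
```

The jar with the orange cap now stands at the front, in line with the yellow pointer, and the job is handed in. I pushed one blue tab with the closed fingertips and turned the tray about 125° clockwise in one gentle stroke. The end-of-move force readings stayed at about 2 N or less. I then backed off the tab and moved the arm clear. The clock stood at about 14 s.

- **Alignment:** in the last top view the seat lies at 168.7° and the pointer at 168.4°, a difference of 0.3° or about 0.5 mm. Estimates of the pointer's angle spread from 168.1° to 168.5°, so the true difference is uncertain by a few tenths of a degree.
- **Standing still:** the seat angle read the same before and after I let go (168.7°).
- **Jars and desk:** all four jars are upright in their seats, and the other things on the desk look unmoved.
- **What failed or disagreed:** my first two move calls were refused because rows were missing keys; nothing moved. While the gripper partly hid the cap, the jar's angle read 170.8°. With a clear view it read 168.7°.

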